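Rake the soap pieces level in the display tray

ROBOT

A 7-joint arm with a two-finger parallel gripper is mounted at the origin on the work surface. World frame = base frame: x ahead of the robot, y to its left, z up, the work surface at z = 0. Lengths are in m, angles in rad, forces in N, time in s.
With the tool pointing down it reaches from about 0.35 to 0.9 m from the base axis. Payload 8.1 kg.
Tool frame: the origin (TCP) lies where the fingers leave the gripper's body, on its centre line; the fingertips stand 66 mm ahead of it and the grasp point (between the pads) lies 47 mm ahead of it (arm.tip_reach is the distance from the TCP to the fingertips, in m); z points along the fingers, y is the direction in which the jaws open and shut (so a half turn about z gives the same grasp; the last joint's range is limited). The gripper opens to 92 mm and grips with 3 to 60 N. Pads are 19 mm wide; open, the fingers measure 130 mm over their backs; the gripper's body (75 mm by 190 mm) begins 47 mm behind the grasp point.
Start: joints at [-1.305, 0.434, 0.025, 1.573, -0.012, 1.134, -0.075], TCP at [0.225, 0.583, 0.292] pointing down, gripper open.
Joint ranges: [-2.62, 2.62], [-0.44, 2.09], [-1.27, 1.32], [0.08, 2.57], [-1.32, 4.46], [0.12, 2], [-2.74, 2.74]. Speed limits (rad/s): [2.22, 2.22, 3.01, 3.01, 3.14, 3.14, 3.14].

INTERFACE

Orientations are given as a rotation vector (axis times angle).
In Python, from cell import arm gives the robot as it stands.
- The arm moves only by the tool carry_out, never from a script. Its argument "plan" is a list of rows, each a list of 5 numbers: the shift along the world's x, y, z in cm, then the turn about the world's z in rad, then the finger opening in cm, from 0 to 9.18. In form: [[tx, ty, tz, spin, fingers], ...]. A call has 1 to 20 rows; each row is the pose to reach, as a shift and turn from the pose measured when the call began; what a row does not reach only later rows make up. A row lasts 1/10 s, in which the tool goes at most 50 mm and 8.59 degrees, less where a joint would pass 70% of its speed; a pose out of reach is approached as far as the arm can. A call with a gripper value outside its range is refused whole. The fingers move at their own pace and stop on an object; "squeeze" is the grip in N (left out, the last holds). Time passes only in rows, so rows that repeat a pose let the fingers close. It gives the time, the measured TCP pose, the force and the opening at its end, in the units of the state.
- arm.observe(): the state, without advancing time (a new reading comes with each control period).
- arm.get_image(name): name is "side" or "top" or "wrist"; returns (picture, depth): 400x640x3 uint8, red, green, blue; 400x640 float32, m along the optical axis (not along the pixel's ray), 0 where there is no reading.
- arm.get_calibration(name): a dict with "intrinsics" (3x3 intrinsics, pixels), "rvec" (rotation vector, rad) and "tvec" (3), from world to camera coordinates, as OpenCV has them; the wrist camera has in their place "tool_from_camera" (4x4, takes a point from camera to tool coordinates, whose origin is the TCP and whose axes are the flange's). Camera axes: x right, y down, z forward; pixel columns grow to the right and rows downward; lengths in m; the calibration is good to about 2 mm. A picture is of the moment at which its call begins: read the wrist's pose just before it. get_calibration takes no time and is no camera call.
- arm.sign_off(): hands the job in, once; it reports no verdict.
The state is a dict: "clock": time; "joints": joint angles; "dq": joint speeds; "joint_efforts": joint torques, N m; "position": TCP position; "ee_rot": TCP orientation; "force": force on the tool from outside, world axes, zero at the start; "ft_torque": the same for the moment, N m; "width": opening from 0.0 (shut) to 1.0 (fully open).
Only numpy, scipy, OpenCV 4.12 (cv2) and the standard library are available. Lean on these libraries where they do the work, as an engineer would, in place of code of your own. Each camera call takes 0.05 s, during which the arm holds its last target. There are 200 camera calls.

TASK

Take the little wooden rake by its handle and spread the heaped soap pieces into an even single layer over the whole length of the display tray, none on top of another, every third of the tray holding two to four of the eight. Start behind the heap, and draw the rake slowly along into the middle of the tray with its tines resting lightly on the floor board, feeling for the board (never pressing hard: under 18 N); touch the pieces only with the rake and leave the things around alone. Then stand the rake upright on its wood slice again and let go.

Things in the scene. Friction and masses are not known exactly. Their poses are not given: they have to be found in the camera images.
- tray: Fixed open wooden tray, 136 x 286 mm, 42 mm high, walls 8 mm. Origin: centre of its underside; y along its length, x across. Its thirds meet at y = -45 and +45 mm. The loose floor board's top (120 x 270 mm) is 14 mm above the counter at the middle, but it slopes, unmeasured: one end, either, is 1 to 4 mm higher than the middle, the other as much lower. It lies on a rubber pad and yields about 1 mm per 10 N.
- rake: Loose wooden hand rake, 160 g, upright on its tines. Origin: centre of the tine feet; z up the handle. Two rows of 3 tines, 32 mm long, feet span 28 (x) x 44 (y) mm; head block of that size at z 30 to 44 mm; flat handle 18 mm thick (x), 36 mm wide (y), z 44 to 122 mm. Grip it across the 18 mm near the top; it rakes along its x, both ways alike.
- slice: Fixed round slice of a log, 126 mm across (132 mm with the bark), 18 mm thick, where the rake stands. Origin: centre of its underside.
- pump_bottle: Bystander: amber pump bottle, 68 mm across, 157 mm high, loose. Origin: centre of its underside.
- clip_jar: Bystander: glass jar with clip lid, 92 mm across, 92 mm high, loose. Origin: centre of its underside.
- tins: Bystander: a stack of two round flat tins, 62 mm across, 37 mm high, one loose body. Origin: centre of its underside.
- heap (a point): Point on the tray floor under the middle of the heap as it lies at the start (it stays there). It lies on the tray's centre line, 69 mm from the tray's middle.
- piece0: One of eight loose cream-white soap pieces, 22 x 22 x 21 mm, 14 g. Origin: its centre. At the start all eight lie heaped two high near one end of the tray: two by two below, two by two on top; the heap's back is about 40 mm from the end wall of the tray. Which end varies.
- piece1: One of eight loose cream-white soap pieces, 22 x 22 x 21 mm, 14 g. Origin: its centre. At the start all eight lie heaped two high near one end of the tray: two by two below, two by two on top; the heap's back is about 40 mm from the end wall of the tray. Which end varies.
- piece2: One of eight loose cream-white soap pieces, 22 x 22 x 21 mm, 14 g. Origin: its centre. At the start all eight lie heaped two high near one end of the tray: two by two below, two by two on top; the heap's back is about 40 mm from the end wall of the tray. Which end varies.
- piece3: One of eight loose cream-white soap pieces, 22 x 22 x 21 mm, 14 g. Origin: its centre. At the start all eight lie heaped two high near one end of the tray: two by two below, two by two on top; the heap's back is about 40 mm from the end wall of the tray. Which end varies.
- piece4: One of eight loose cream-white soap pieces, 22 x 22 x 21 mm, 14 g. Origin: its centre. At the start all eight lie heaped two high near one end of the tray: two by two below, two by two on top; the heap's back is about 40 mm from the end wall of the tray. Which end varies.
- piece5: One of eight loose cream-white soap pieces, 22 x 22 x 21 mm, 14 g. Origin: its centre. At the start all eight lie heaped two high near one end of the tray: two by two below, two by two on top; the heap's back is about 40 mm from the end wall of the tray. Which end varies.
- piece6: One of eight loose cream-white soap pieces, 22 x 22 x 21 mm, 14 g. Origin: its centre. At the start all eight lie heaped two high near one end of the tray: two by two below, two by two on top; the heap's back is about 40 mm from the end wall of the tray. Which end varies.
- piece7: One of eight loose cream-white soap pieces, 22 x 22 x 21 mm, 14 g. Origin: its centre. At the start all eight lie heaped two high near one end of the tray: two by two below, two by two on top; the heap's back is about 40 mm from the end wall of the tray. Which end varies.
Not all that is in view belongs to the job. What is meant by the slice is not orange or turquoise, and is the larger of those in its own colour.

How it is judged:
On the way, in this order (a step that is already met when the one before it is completed fails the run):
1. the rake is lifted off its wood slice (height (world z) of rake above 0.04 m and contact force between rake and the fingers above 2 N), for 0.2 s.
2. the tines rest on the floor board (more than 0.8 N) in the end third where the heap was (contact force between rake and tray above 0.8 N and z of rake in the frame of tray below 0.02 m and x of rake in the frame of tray between -0.06 and 0.06 m and ((y of rake in the frame of tray above 0.045 m and horizontal distance between rake and heap below 0.1 m) or (y of rake in the frame of tray below -0.045 m and horizontal distance between rake and heap below 0.1 m))), for 0.2 s.
3. the raking tines stay on the floor board (more than 0.8 N) for 0.6 s in the middle third of the tray (contact force between rake and tray above 0.8 N and z of rake in the frame of tray below 0.02 m and x of rake in the frame of tray between -0.06 and 0.06 m and y of rake in the frame of tray between -0.045 and 0.045 m), for 0.6 s.
At the end, for the whole second after the job is handed in: All eight pieces at rest in the tray in one layer (centres under 33 mm above the counter), each third of its length holding at least two (10 mm grace at inner bounds); the rake released, at rest, upright within 0.1 rad on the slice, within 40 mm of its centre (z of each of piece0, piece1, piece2, piece3, piece4, piece5, piece6, piece7 in the frame of tray below 0.033 m and linear speed of each of piece0, piece1, piece2, piece3, piece4, piece5, piece6, piece7, rake below 0.02 m/s and (y of piece1 in the frame of tray below -0.035 m or y of piece2 in the frame of tray below -0.035 m or y of piece3 in the frame of tray below -0.035 m or y of piece4 in the frame of tray below -0.035 m or y of piece5 in the frame of tray below -0.035 m or y of piece6 in the frame of tray below -0.035 m or y of piece7 in the frame of tray below -0.035 m) and (y of piece0 in the frame of tray below -0.035 m or y of piece2 in the frame of tray below -0.035 m or y of piece3 in the frame of tray below -0.035 m or y of piece4 in the frame of tray below -0.035 m or y of piece5 in the frame of tray below -0.035 m or y of piece6 in the frame of tray below -0.035 m or y of piece7 in the frame of tray below -0.035 m) and (y of piece0 in the frame of tray below -0.035 m or y of piece1 in the frame of tray below -0.035 m or y of piece3 in the frame of tray below -0.035 m or y of piece4 in the frame of tray below -0.035 m or y of piece5 in the frame of tray below -0.035 m or y of piece6 in the frame of tray below -0.035 m or y of piece7 in the frame of tray below -0.035 m) and (y of piece0 in the frame of tray below -0.035 m or y of piece1 in the frame of tray below -0.035 m or y of piece2 in the frame of tray below -0.035 m or y of piece4 in the frame of tray below -0.035 m or y of piece5 in the frame of tray below -0.035 m or y of piece6 in the frame of tray below -0.035 m or y of piece7 in the frame of tray below -0.035 m) and (y of piece0 in the frame of tray below -0.035 m or y of piece1 in the frame of tray below -0.035 m or y of piece2 in the frame of tray below -0.035 m or y of piece3 in the frame of tray below -0.035 m or y of piece5 in the frame of tray below -0.035 m or y of piece6 in the frame of tray below -0.035 m or y of piece7 in the frame of tray below -0.035 m) and (y of piece0 in the frame of tray below -0.035 m or y of piece1 in the frame of tray below -0.035 m or y of piece2 in the frame of tray below -0.035 m or y of piece3 in the frame of tray below -0.035 m or y of piece4 in the frame of tray below -0.035 m or y of piece6 in the frame of tray below -0.035 m or y of piece7 in the frame of tray below -0.035 m) and (y of piece0 in the frame of tray below -0.035 m or y of piece1 in the frame of tray below -0.035 m or y of piece2 in the frame of tray below -0.035 m or y of piece3 in the frame of tray below -0.035 m or y of piece4 in the frame of tray below -0.035 m or y of piece5 in the frame of tray below -0.035 m or y of piece7 in the frame of tray below -0.035 m) and (y of piece0 in the frame of tray below -0.035 m or y of piece1 in the frame of tray below -0.035 m or y of piece2 in the frame of tray below -0.035 m or y of piece3 in the frame of tray below -0.035 m or y of piece4 in the frame of tray below -0.035 m or y of piece5 in the frame of tray below -0.035 m or y of piece6 in the frame of tray below -0.035 m) and (y of piece1 in the frame of tray between -0.055 and 0.055 m or y of piece2 in the frame of tray between -0.055 and 0.055 m or y of piece3 in the frame of tray between -0.055 and 0.055 m or y of piece4 in the frame of tray between -0.055 and 0.055 m or y of piece5 in the frame of tray between -0.055 and 0.055 m or y of piece6 in the frame of tray between -0.055 and 0.055 m or y of piece7 in the frame of tray between -0.055 and 0.055 m) and (y of piece0 in the frame of tray between -0.055 and 0.055 m or y of piece2 in the frame of tray between -0.055 and 0.055 m or y of piece3 in the frame of tray between -0.055 and 0.055 m or y of piece4 in the frame of tray between -0.055 and 0.055 m or y of piece5 in the frame of tray between -0.055 and 0.055 m or y of piece6 in the frame of tray between -0.055 and 0.055 m or y of piece7 in the frame of tray between -0.055 and 0.055 m) and (y of piece0 in the frame of tray between -0.055 and 0.055 m or y of piece1 in the frame of tray between -0.055 and 0.055 m or y of piece3 in the frame of tray between -0.055 and 0.055 m or y of piece4 in the frame of tray between -0.055 and 0.055 m or y of piece5 in the frame of tray between -0.055 and 0.055 m or y of piece6 in the frame of tray between -0.055 and 0.055 m or y of piece7 in the frame of tray between -0.055 and 0.055 m) and (y of piece0 in the frame of tray between -0.055 and 0.055 m or y of piece1 in the frame of tray between -0.055 and 0.055 m or y of piece2 in the frame of tray between -0.055 and 0.055 m or y of piece4 in the frame of tray between -0.055 and 0.055 m or y of piece5 in the frame of tray between -0.055 and 0.055 m or y of piece6 in the frame of tray between -0.055 and 0.055 m or y of piece7 in the frame of tray between -0.055 and 0.055 m) and (y of piece0 in the frame of tray between -0.055 and 0.055 m or y of piece1 in the frame of tray between -0.055 and 0.055 m or y of piece2 in the frame of tray between -0.055 and 0.055 m or y of piece3 in the frame of tray between -0.055 and 0.055 m or y of piece5 in the frame of tray between -0.055 and 0.055 m or y of piece6 in the frame of tray between -0.055 and 0.055 m or y of piece7 in the frame of tray between -0.055 and 0.055 m) and (y of piece0 in the frame of tray between -0.055 and 0.055 m or y of piece1 in the frame of tray between -0.055 and 0.055 m or y of piece2 in the frame of tray between -0.055 and 0.055 m or y of piece3 in the frame of tray between -0.055 and 0.055 m or y of piece4 in the frame of tray between -0.055 and 0.055 m or y of piece6 in the frame of tray between -0.055 and 0.055 m or y of piece7 in the frame of tray between -0.055 and 0.055 m) and (y of piece0 in the frame of tray between -0.055 and 0.055 m or y of piece1 in the frame of tray between -0.055 and 0.055 m or y of piece2 in the frame of tray between -0.055 and 0.055 m or y of piece3 in the frame of tray between -0.055 and 0.055 m or y of piece4 in the frame of tray between -0.055 and 0.055 m or y of piece5 in the frame of tray between -0.055 and 0.055 m or y of piece7 in the frame of tray between -0.055 and 0.055 m) and (y of piece0 in the frame of tray between -0.055 and 0.055 m or y of piece1 in the frame of tray between -0.055 and 0.055 m or y of piece2 in the frame of tray between -0.055 and 0.055 m or y of piece3 in the frame of tray between -0.055 and 0.055 m or y of piece4 in the frame of tray between -0.055 and 0.055 m or y of piece5 in the frame of tray between -0.055 and 0.055 m or y of piece6 in the frame of tray between -0.055 and 0.055 m) and (y of piece1 in the frame of tray above 0.035 m or y of piece2 in the frame of tray above 0.035 m or y of piece3 in the frame of tray above 0.035 m or y of piece4 in the frame of tray above 0.035 m or y of piece5 in the frame of tray above 0.035 m or y of piece6 in the frame of tray above 0.035 m or y of piece7 in the frame of tray above 0.035 m) and (y of piece0 in the frame of tray above 0.035 m or y of piece2 in the frame of tray above 0.035 m or y of piece3 in the frame of tray above 0.035 m or y of piece4 in the frame of tray above 0.035 m or y of piece5 in the frame of tray above 0.035 m or y of piece6 in the frame of tray above 0.035 m or y of piece7 in the frame of tray above 0.035 m) and (y of piece0 in the frame of tray above 0.035 m or y of piece1 in the frame of tray above 0.035 m or y of piece3 in the frame of tray above 0.035 m or y of piece4 in the frame of tray above 0.035 m or y of piece5 in the frame of tray above 0.035 m or y of piece6 in the frame of tray above 0.035 m or y of piece7 in the frame of tray above 0.035 m) and (y of piece0 in the frame of tray above 0.035 m or y of piece1 in the frame of tray above 0.035 m or y of piece2 in the frame of tray above 0.035 m or y of piece4 in the frame of tray above 0.035 m or y of piece5 in the frame of tray above 0.035 m or y of piece6 in the frame of tray above 0.035 m or y of piece7 in the frame of tray above 0.035 m) and (y of piece0 in the frame of tray above 0.035 m or y of piece1 in the frame of tray above 0.035 m or y of piece2 in the frame of tray above 0.035 m or y of piece3 in the frame of tray above 0.035 m or y of piece5 in the frame of tray above 0.035 m or y of piece6 in the frame of tray above 0.035 m or y of piece7 in the frame of tray above 0.035 m) and (y of piece0 in the frame of tray above 0.035 m or y of piece1 in the frame of tray above 0.035 m or y of piece2 in the frame of tray above 0.035 m or y of piece3 in the frame of tray above 0.035 m or y of piece4 in the frame of tray above 0.035 m or y of piece6 in the frame of tray above 0.035 m or y of piece7 in the frame of tray above 0.035 m) and (y of piece0 in the frame of tray above 0.035 m or y of piece1 in the frame of tray above 0.035 m or y of piece2 in the frame of tray above 0.035 m or y of piece3 in the frame of tray above 0.035 m or y of piece4 in the frame of tray above 0.035 m or y of piece5 in the frame of tray above 0.035 m or y of piece7 in the frame of tray above 0.035 m) and (y of piece0 in the frame of tray above 0.035 m or y of piece1 in the frame of tray above 0.035 m or y of piece2 in the frame of tray above 0.035 m or y of piece3 in the frame of tray above 0.035 m or y of piece4 in the frame of tray above 0.035 m or y of piece5 in the frame of tray above 0.035 m or y of piece6 in the frame of tray above 0.035 m) and horizontal distance between rake and slice below 0.04 m and angle between rake's own z axis and vertical below 0.1 rad and height (world z) of rake between 0.014 and 0.022 m); the robot touches nothing.
It fails at once if the rake presses on the tray or its floor board with more than 18 N (contact force between rake and tray above 18 N).
It fails at once if the gripper or arm touches a soap piece (contact force between any of the fingers, the arm and piece0 above 0.5 N or contact force between any of the fingers, the arm and piece1 above 0.5 N or contact force between any of the fingers, the arm and piece2 above 0.5 N or contact force between any of the fingers, the arm and piece3 above 0.5 N or contact force between any of the fingers, the arm and piece4 above 0.5 N or contact force between any of the fingers, the arm and piece5 above 0.5 N or contact force between any of the fingers, the arm and piece6 above 0.5 N or contact force between any of the fingers, the arm and piece7 above 0.5 N).
It fails at once if a soap piece leaves the tray (not (x of piece0 in the frame of tray between -0.06 and 0.06 m and y of piece0 in the frame of tray between -0.135 and 0.135 m) or not (x of piece1 in the frame of tray between -0.06 and 0.06 m and y of piece1 in the frame of tray between -0.135 and 0.135 m) or not (x of piece2 in the frame of tray between -0.06 and 0.06 m and y of piece2 in the frame of tray between -0.135 and 0.135 m) or not (x of piece3 in the frame of tray between -0.06 and 0.06 m and y of piece3 in the frame of tray between -0.135 and 0.135 m) or not (x of piece4 in the frame of tray between -0.06 and 0.06 m and y of piece4 in the frame of tray between -0.135 and 0.135 m) or not (x of piece5 in the frame of tray between -0.06 and 0.06 m and y of piece5 in the frame of tray between -0.135 and 0.135 m) or not (x of piece6 in the frame of tray between -0.06 and 0.06 m and y of piece6 in the frame of tray between -0.135 and 0.135 m) or not (x of piece7 in the frame of tray between -0.06 and 0.06 m and y of piece7 in the frame of tray between -0.135 and 0.135 m)).
It fails at once if a bystander is moved by more than 20 mm (distance of any of pump_bottle, clip_jar, tins from where it was at the start of the episode above 0.02 m).
It also fails if it takes over 67 s, if anything falls off the work surface, if the arm or the gripper's body presses on something with over 40 N, if the wrist force passes 120 N, or if a joint passes its speed limit or range.

## Working session

There is one attempt and no reset: what is moved stays moved. The work goes in short steps, Python scripts to look and compute and a tool call to move; the robot and the scene stay as the last step left them, time stands still between calls to the robot, and variables do not carry over. Pictures are saved under pics/ and viewed, about 8 in all and at most 12, crops included, and the job is handed in when it is done.

Besides the shell and the picture viewer there is one more tool, called after ">>>" by a JSON object that holds its "fn" and its "kwargs", one argument or row to a line. carry_out: Moves the arm, as the interface text tells. Its arguments: {"type":"object","properties":{"plan":{"type":"array"},"squeeze":{"type":"number"}},"required":["plan"]}

```bash
mkdir -p pics
cat > h.py <<'E'
import numpy as np, cv2
from cell import arm
def cam(name):
    s=arm.observe(); im,d=arm.get_image(name); c=arm.get_calibration(name)
    K=np.array(c['intrinsics'])
    if name=='wrist':
        T=np.eye(4);T[:3,:3]=cv2.Rodrigues(np.array(s['ee_rot'],float))[0];T[:3,3]=s['position']
        T=T@np.array(c['tool_from_camera'])
    else:
        T=np.eye(4);T[:3,:3]=cv2.Rodrigues(np.array(c['rvec'],float))[0];T[:3,3]=np.ravel(c['tvec']);T=np.linalg.inv(T)
    v,u=np.mgrid[:400,:640]
    P=np.stack([(u-K[0,2])/K[0,0]*d,(v-K[1,2])/K[1,1]*d,d],-1)@T[:3,:3].T+T[:3,3]
    P[d==0]=np.nan
    return im,d,P,K,T
def save(im,f): cv2.imwrite('pics/'+f,im[...,::-1])
def st():
    s=arm.observe(); print({k:np.round(s[k],4).tolist() for k in('clock','position','ee_rot','force','width','joints')})
E
python3 - <<'E'
from h import *
for n in('top','side'):
    im,d,P,K,T=cam(n); save(im,n+'0.png'); np.save(n+'0.npy',P); print(n,T.round(3).tolist(),K.tolist())
st()
E
```

```text
top [[-0.022, -0.992, 0.121, 0.379], [-1.0, 0.021, -0.012, 0.003], [0.009, -0.121, -0.993, 1.617], [0.0, 0.0, 0.0, 1.0]] [[451.3889838368814, 0.0, 318.02276801224303], [0.0, 451.3889838368814, 198.27116688450232], [0.0, 0.0, 1.0]]
side [[0.742, -0.496, 0.45, -0.038], [-0.67, -0.54, 0.509, -0.668], [-0.009, -0.679, -0.734, 0.993], [0.0, 0.0, 0.0, 1.0]] [[425.92118135560725, 0.0, 321.2895203852971], [0.0, 425.92118135560725, 199.32720856840277], [0.0, 0.0, 1.0]]
{'clock': 0.1, 'position': [0.2252, 0.5826, 0.2915], 'ee_rot': [-0.576, -3.0882, 0.0022], 'force': [0.2673, -0.1411, 0.4426], 'width': 1.0032, 'joints': [-1.3046, 0.4352, 0.025, 1.574, -0.0116, 1.134, -0.0751]}
```

View pics/top0.png

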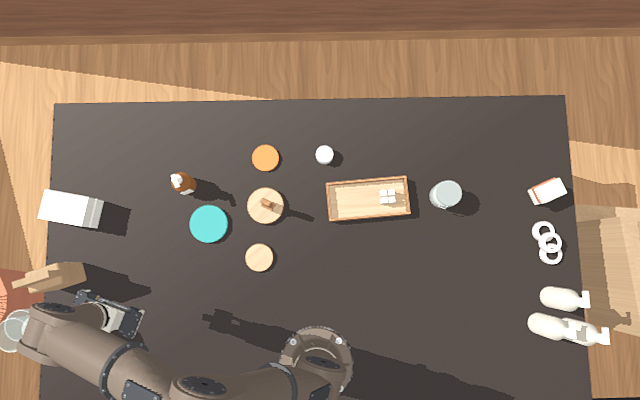

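View pics/side0.png

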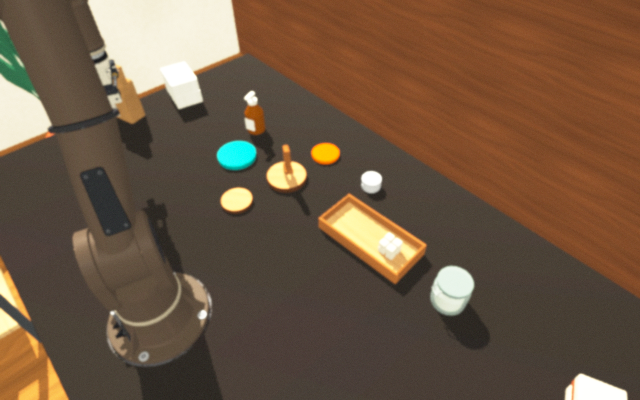

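Top: rake stands on the wood-coloured slice at (265,206). The other candidates are the smaller wood slice (259,258), the orange one (265,158) and the turquoise one (209,224). The larger wood-coloured one is the target. The tray is at (368,199), with the heap at its right end (388,196). The jar is at (446,194), the tins at (325,155) and the bottle at (183,184).

Run:
```python
from h import *
im=cv2.imread('pics/top0.png'); P=np.load('top0.npy'); Ps=np.load('side0.npy')
x,y,z=P[...,0],P[...,1],P[...,2]
def box(v0,v1,u0,u1): 
    m=np.zeros(z.shape,bool); m[v0:v1,u0:u1]=1; return m
def rect(m,Q=P):
    r=cv2.minAreaRect((Q[m][:,:2]*1000).astype(np.float32)); return np.round(r[0],1),np.round(r[1],1),round(r[2],1),m.sum()
for n,b,lo,hi in(('slice',box(180,228,240,290),.009,.03),('small',box(240,275,240,280),.009,.03),('tray',box(165,230,315,420),.032,.06),('heap',box(165,230,332,405),.045,.08),('raketop',box(180,228,240,290),.11,.17),('bottle',box(160,200,160,205),.05,.2),('jar',box(170,220,420,470),.05,.12),('tins',box(140,170,310,340),.02,.06)):
    print(n,rect(b&(z>lo)&(z<hi)), np.nanmedian(z[b&(z>lo)&(z<hi)]).round(4))
# same for rake top in side view
X=Ps; m=box(140,200,260,320)
for lo,hi in((.1,.17),(.125,.17),(.045,.07)): print('side rake',lo,rect(m&(X[...,2]>lo)&(X[...,2]<hi),X))
m=box(180,290,310,430)&(X[...,2]>.045)&(X[...,2]<.08); print('side heap',rect(m,X))
m=box(180,290,310,430)&(X[...,2]>.034)&(X[...,2]<.06); print('side tray',rect(m,X))
a=cv2.resize(im[180:235,235:290],None,fx=7,fy=7,interpolation=2); s=cv2.imread('pics/side0.png')[130:200,260:320]
s=cv2.resize(s,None,fx=5.5,fy=5.5,interpolation=2); o=np.zeros((385,385+330,3),np.uint8);o[:,:385]=a;o[:,385:]=s[:385,:330];cv2.imwrite('pics/crop.png',o)
```

```text
slice (array([562.9, 175.5]), array([175.1, 151.1]), 88.9, np.int64(950)) 0.0182
small (array([369.6, 190.9]), array([102.1,  94.7]), 89.6, np.int64(558)) 0.014
tray (array([ 569.5, -193.3]), array([137.1, 286.4]), 4.0, np.int64(746)) 0.0423
heap (array([ 568.6, -192.2]), array([134.4, 268.5]), 4.2, np.int64(222)) 0.0522
raketop (array([551.5, 157.7]), array([36.4, 18.2]), 61.1, np.int64(67)) 0.1377
bottle (array([631.5, 449.8]), array([61.4, 70.4]), 72.0, np.int64(356)) 0.0954
jar (array([ 569. , -461.3]), array([87.4, 95.4]), 86.8, np.int64(612)) 0.0901
tins (array([730.8, -43.1]), array([60.3, 60.8]), 1.5, np.int64(237)) 0.0378
side rake 0.1 (array([547.9, 154.3]), array([38., 18.]), 60.9, np.int64(108))
side rake 0.125 (array([548.2, 154.8]), array([36.7, 18. ]), 60.9, np.int64(63))
side rake 0.045 (array([547.2, 153.8]), array([41.9, 28.2]), 59.0, np.int64(77))
side heap (array([ 563.9, -196.9]), array([130.5, 282. ]), 3.9, np.int64(271))
side tray (array([ 624.2, -184.4]), array([255.5, 299.6]), 3.9, np.int64(1318))
```

View pics/crop.png

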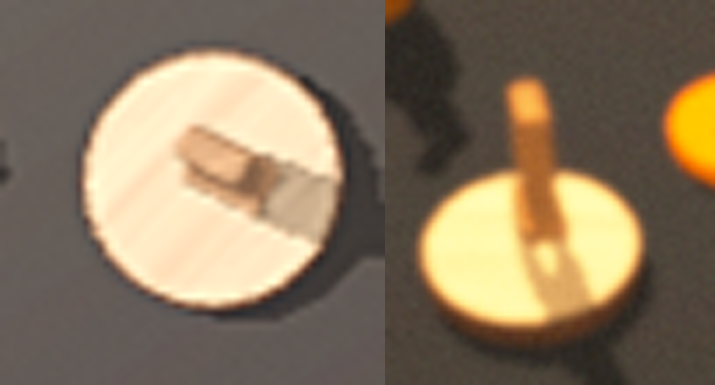

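The crop confirms it: the rake is upright on the larger plain wood slice, with its handle's wide side running left and slightly up (about 61° in world). Now I'll move above it while working out slice centre and floor slope.

>>> {"fn": "carry_out", "kwargs": {
  "plan": [
    [2,-3,0,-0.1,9],
    [6,-7,0,-0.25,9],
    [10,-12,0,-0.4,9],
    [14,-17,0,-0.55,9],
    [18,-22,0,-0.7,9],
    [21,-27,0,-0.85,9],
    [24,-31,0,-1.0,9],
    [27,-35,0,-1.15,9],
    [29.5,-38.5,0,-1.3,9],
    [31.5,-41.2,0,-1.45,9],
    [32.3,-42.3,0,-1.58,9],
    [32.5,-42.7,0,-1.71,9],
    [32.5,-42.7,0,-1.71,9],
    [32.5,-42.7,0,-1.71,9],
    [32.5,-42.7,0,-1.71,9],
    [32.5,-42.7,0,-1.71,9]
  ],
  "squeeze": 40
}}

```text
clock: 1.7
position: [0.5496, 0.157, 0.2914]
ee_rot: [-2.704, -1.597, 0.002]
force: [-0.1, 0.1, 0.1]
width: 0.982
```

Run:
```python
from h import *
st()
im,d,P,K,T=cam('wrist'); save(im,'w1.png'); np.save('w1.npy',P); print(T.round(3).tolist())
for lo,hi in((.125,.16),(.045,.07),(.01,.03)):
    m=(P[...,2]>lo)&(P[...,2]<hi)
    if m.sum(): print(lo,m.sum(),cv2.minAreaRect((P[m][:,:2]*1000).astype(np.float32)), np.median(P[m][:,2]))
Q=np.load('top0.npy'); t=cv2.imread('pics/top0.png').astype(int)
m=np.zeros((400,640),bool);m[180:228,240:290]=1
m&=(Q[...,2]>.012)&(Q[...,2]<.026)&(t[...,2]>150)
c,r=cv2.minEnclosingCircle((Q[m][:,:2]*1000).astype(np.float32)); print('slice',c,r,m.sum(),cv2.minAreaRect((Q[m][:,:2]*1000).astype(np.float32)))
# floor slope in tray frame
a=np.radians(4.0);ax=np.array([np.cos(a),np.sin(a)]);ay=np.array([-np.sin(a),np.cos(a)])
D=Q[...,:2]-np.array([.5695,-.1933]); tx=D@ax;ty=D@ay
m=(abs(tx)<.05)&(ty<.11)&(ty>-.03)&(Q[...,2]<.03)
A=np.c_[tx[m],ty[m],np.ones(m.sum())];k=np.linalg.lstsq(A,Q[m][:,2],rcond=None);print('floor',k[0],m.sum(),np.std(A@k[0]-Q[m][:,2]))
m=(abs(tx)<.05)&(ty<.13)&(ty>-.13)&(Q[...,2]>.035);print('heap',[ (np.percentile(v[m],[2,50,98])*1000).round(1) for v in(tx,ty,Q[...,2])],m.sum())
```

```text
{'clock': 1.7, 'position': [0.5496, 0.157, 0.2914], 'ee_rot': [-2.7036, -1.5966, 0.0015], 'force': [-0.0801, 0.0698, 0.0778], 'width': 0.9821, 'joints': [-0.7714, 0.3736, 0.55, 1.7395, -0.2184, 1.0909, -0.6542]}
[[0.876, -0.462, -0.139, 0.587], [-0.482, -0.84, -0.248, 0.225], [-0.003, 0.284, -0.959, 0.384], [0.0, 0.0, 0.0, 1.0]]
0.125 998 ((551.0260620117188, 158.72857666015625), (35.99314880371094, 16.955028533935547), 61.1301383972168) 0.1395860630993086
0.045 452 ((551.3854370117188, 159.20306396484375), (43.10695266723633, 27.94788932800293), 61.771141052246094) 0.061257036350210736
0.01 31612 ((548.1669311523438, 127.76460266113281), (378.4141845703125, 517.3272094726562), 53.212669372558594) 0.017305025191219764
slice (553.8883056640625, 173.18603515625) 65.07093048095703 861 ((554.470458984375, 172.437744140625), (125.44115447998047, 128.5309600830078), 69.76683807373047)
floor [0.00714377 0.01572319 0.01373012] 1077 0.0037654978781307235
heap [array([-23.7,  -2.3,  21.7]), array([-91.5, -66.5, -45.2]), array([38.3, 53.2, 60.9])] 182
```

View pics/w1.png

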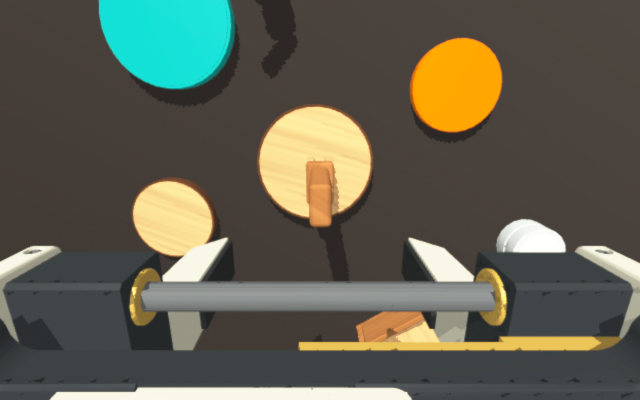

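The wrist view shows the rake between the jaws: handle at (320,190), slice at (315,160), with the fingers left and right across the handle's thickness. Descending and gripping.

>>> {"fn": "carry_out", "kwargs": {
  "plan": [
    [0.15,0.15,-2,0,9],
    [0.15,0.15,-4.5,0,9],
    [0.15,0.15,-7,0,9],
    [0.15,0.15,-9.5,0,9],
    [0.15,0.15,-11.3,0,9],
    [0.15,0.15,-12.1,0,9],
    [0.15,0.15,-12.1,0,9],
    [0.15,0.15,-12.1,0,0],
    [0.15,0.15,-12.1,0,0],
    [0.15,0.15,-12.1,0,0],
    [0.15,0.15,-12.1,0,0],
    [0.15,0.15,-12.1,0,0],
    [0.15,0.15,-12.1,0,0],
    [0.15,0.15,-12.1,0,0],
    [0.15,0.15,-12.1,0,0],
    [0.15,0.15,-12.1,0,0]
  ],
  "squeeze": 40
}}

```text
clock: 3.35
position: [0.5512, 0.1582, 0.1705]
ee_rot: [-2.704, -1.595, 0.001]
force: [0.5, -0.1, 0.3]
width: 0.248
```

>>> {"fn": "carry_out", "kwargs": {
  "plan": [
    [0,0,0,0,0],
    [0,0,0,0,0],
    [0,0,0,0,0],
    [0,0,0,0,0],
    [0,0,0,0,0],
    [0,0,0,0,0],
    [0,0,0.5,0,0],
    [0,0,1.5,0,0],
    [0,0,3,0,0],
    [0,0,5,0,0],
    [0,0,7,0,0],
    [0,0,9,0,0],
    [0,0,10,0,0],
    [0,0,10,0,0],
    [0,0,10,0,0]
  ]
}}

```text
clock: 4.85
position: [0.5509, 0.1582, 0.2701]
ee_rot: [-2.704, -1.596, 0.002]
force: [-0.3, -0.1, -1.7]
width: 0.197
```

Run:
```python
from h import *
st()
a=np.radians(4.0);ax=np.array([np.cos(a),np.sin(a)]);ay=np.array([-np.sin(a),np.cos(a)])
for y in(-.112,-.045,0,.02,.045): print(y,(np.array([.5695,-.1933])+y*ay).round(4), 'x-26:',(np.array([.5695,-.1933])+y*ay-.026*ax).round(4))
```

```text
{'clock': 4.85, 'position': [0.5509, 0.1582, 0.2701], 'ee_rot': [-2.7041, -1.5956, 0.002], 'force': [-0.3301, -0.0875, -1.6557], 'width': 0.1971, 'joints': [-0.7652, 0.3975, 0.5439, 1.7634, -0.2351, 1.0472, -0.6416]}
-0.112 [ 0.5773 -0.305 ] x-26: [ 0.5514 -0.3068]
-0.045 [ 0.5726 -0.2382] x-26: [ 0.5467 -0.24  ]
0 [ 0.5695 -0.1933] x-26: [ 0.5436 -0.1951]
0.02 [ 0.5681 -0.1733] x-26: [ 0.5422 -0.1752]
0.045 [ 0.5664 -0.1484] x-26: [ 0.5404 -0.1502]
```

Rake held (opening 18 mm, weight 1.66 N). Carry to behind the heap, hovering.

>>> {"fn": "carry_out", "kwargs": {
  "plan": [
    [0.1,-1.5,0,-0.05,0],
    [0.3,-4.5,0,-0.12,0],
    [0.5,-8.5,0,-0.2,0],
    [0.8,-12.5,0,-0.28,0],
    [1.0,-16.5,0,-0.36,0],
    [1.2,-20.5,0,-0.44,0],
    [1.4,-24.5,0,-0.52,0],
    [1.6,-28.5,0,-0.6,0],
    [1.8,-32.5,0,-0.68,0],
    [2.0,-36.5,0,-0.76,0],
    [2.2,-40,0,-0.84,0],
    [2.4,-43,0,-0.9,0],
    [2.5,-45.2,0,-0.96,0],
    [2.64,-46.3,0,-0.997,0],
    [2.64,-46.3,-1,-0.997,0],
    [2.64,-46.3,-2.5,-0.997,0],
    [2.64,-46.3,-4,-0.997,0],
    [2.64,-46.3,-5,-0.997,0],
    [2.64,-46.3,-5,-0.997,0],
    [2.64,-46.3,-5,-0.997,0]
  ]
}}

```text
clock: 6.85
position: [0.5774, -0.3043, 0.2199]
ee_rot: [-3.137, -0.11, 0.001]
force: [1.1, -0.2, -2.1]
width: 0.195
```

Run:
```python
from h import *
st()
im,d,P,K,T=cam('side'); im2,_,_,_,_=cam('wrist')
save(np.hstack([cv2.resize(im[180:300,300:450],None,fx=3.2,fy=3.2),cv2.resize(im2,None,fx=.5,fy=.5)[:0+200].repeat(2,0)[:384,:320]]),'p2.png')
```

```text
{'clock': 6.85, 'position': [0.5774, -0.3043, 0.2199], 'ee_rot': [-3.1373, -0.1096, 0.001], 'force': [1.1217, -0.2308, -2.1176], 'width': 0.1951, 'joints': [-0.0779, 0.6412, 0.7812, 1.6284, -0.4987, 1.0836, -0.6568]}
```

View pics/p2.png

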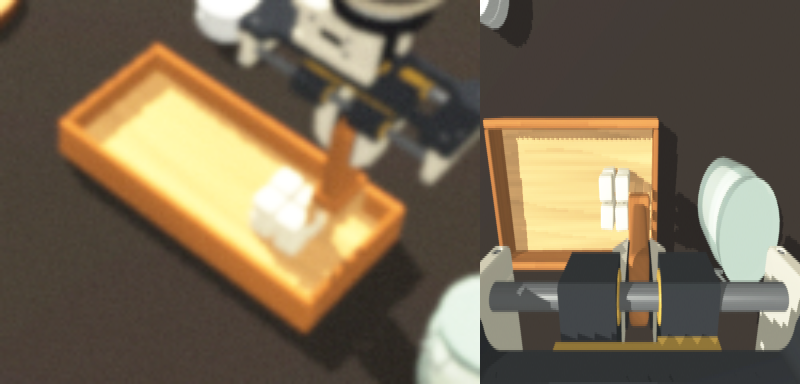

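The rake hovers behind the heap, between it and the end wall (side crop ~(335,190); wrist view handle right of the pieces). Lowering gently.

>>> {"fn": "carry_out", "kwargs": {
  "plan": [
    [0,0,-1,0,0],
    [0,0,-2.5,0,0],
    [0,0,-4,0,0],
    [0,0,-4.8,0,0],
    [0,0,-4.8,0,0],
    [0,0,-4.8,0,0]
  ]
}}

```text
clock: 7.55
position: [0.5775, -0.305, 0.1725]
ee_rot: [-3.138, -0.109, -0.0]
force: [0.2, -0.7, -1.6]
width: 0.197
```

>>> {"fn": "carry_out", "kwargs": {
  "plan": [
    [0,0,-0.2,0,0],
    [0,0,-0.3,0,0],
    [0,0,-0.35,0,0],
    [0,0,-0.35,0,0]
  ]
}}

```text
clock: 7.95
position: [0.5776, -0.305, 0.1692]
ee_rot: [-3.138, -0.109, -0.001]
force: [-0.5, -0.6, -2.0]
width: 0.194
```

Foot now at about 16.7 mm, with no contact yet. Continuing in small steps.

>>> {"fn": "carry_out", "kwargs": {
  "plan": [
    [0,0,-0.1,0,0],
    [0,0,-0.2,0,0],
    [0,0,-0.2,0,0]
  ]
}}

```text
clock: 8.25
position: [0.5776, -0.305, 0.1671]
ee_rot: [-3.138, -0.109, -0.0]
force: [-0.3, -0.1, -1.2]
width: 0.196
```

>>> {"fn": "carry_out", "kwargs": {
  "plan": [
    [0,0,-0.1,0,0],
    [0,0,-0.15,0,0],
    [0,0,-0.15,0,0]
  ]
}}

```text
clock: 8.55
position: [0.5775, -0.3049, 0.1654]
ee_rot: [-3.138, -0.109, -0.0]
force: [0.3, -0.2, -0.7]
width: 0.194
```

>>> {"fn": "carry_out", "kwargs": {
  "plan": [
    [0,0,-0.1,0,0],
    [0,0,-0.1,0,0],
    [0,0,-0.1,0,0]
  ]
}}

```text
clock: 8.85
position: [0.5776, -0.305, 0.1646]
ee_rot: [-3.138, -0.109, -0.001]
force: [-0.0, 0.4, 0.7]
width: 0.196
```

>>> {"fn": "carry_out", "kwargs": {
  "plan": [
    [0,0,-0.1,0,0],
    [0,0,-0.1,0,0],
    [0,0,-0.1,0,0],
    [0,0,-0.1,0,0]
  ]
}}

```text
clock: 9.25
position: [0.5776, -0.3051, 0.1641]
ee_rot: [-3.138, -0.109, -0.001]
force: [-0.9, 0.5, 5.7]
width: 0.194
```

Board found: contact begins near TCP z 0.1648 (foot ≈ 12.3 mm), which matches the depth fit (the heap end is the lower one). Next I lift to skim height and push only the top layer forward.

>>> {"fn": "carry_out", "kwargs": {
  "plan": [
    [0,0,0.8,0,0],
    [0,0,1.8,0,0],
    [0,0,2.6,0,0],
    [-0.02,0.3,2.6,0,0],
    [-0.04,0.6,2.6,0,0],
    [-0.06,0.9,2.6,0,0],
    [-0.08,1.2,2.6,0,0],
    [-0.11,1.5,2.6,0,0],
    [-0.13,1.8,2.6,0,0],
    [-0.15,2.1,2.6,0,0],
    [-0.17,2.4,2.6,0,0],
    [-0.19,2.7,2.6,0,0],
    [-0.21,3.0,2.6,0,0],
    [-0.23,3.3,2.6,0,0],
    [-0.25,3.6,2.6,0,0],
    [-0.27,3.9,2.6,0,0],
    [-0.29,4.2,2.6,0,0],
    [-0.31,4.5,2.6,0,0],
    [-0.31,4.5,2.6,0,0]
  ]
}}

```text
clock: 11.15
position: [0.5746, -0.2594, 0.19]
ee_rot: [-3.138, -0.11, -0.001]
force: [0.2, -1.0, -1.8]
width: 0.194
```

```bash
cat >> h.py <<'E'
a=np.radians(4.0);ax=np.array([np.cos(a),np.sin(a)]);ay=np.array([-np.sin(a),np.cos(a)]);C=np.array([.5695,-.1933])
def tray(name,f=None):
    """rectified tray view, 2 px/mm, tray y to the left, tray x up, from depth points"""
    im,d,P,K,T=cam(name)
    D=P[...,:2]-C; tx=D@ax*1000; ty=D@ay*1000
    m=(abs(tx)<70)&(abs(ty)<145)&(P[...,2]<.1)
    w=(im.min(-1)>165)&m&(abs(tx)<60)&(abs(ty)<135)
    return im,tx,ty,P[...,2]*1000,w
def warp(im,K,T,z):
    """top-down homography of plane z, 2.6 px/mm; left = +y, up = +x"""
    q=[(-70,-145),(-70,145),(70,145),(70,-145)]
    s=[]
    for X,Y in q:
        p=np.r_[C+(X*ax+Y*ay)/1000,z]; c=T[:3,:3].T@(p-T[:3,3]); s.append((K@c)[:2]/c[2])
    dst=[((145-Y)*2.6,(70-X)*2.6) for X,Y in q]
    return cv2.warpPerspective(im,cv2.getPerspectiveTransform(np.float32(s),np.float32(dst)),(754,364),flags=cv2.INTER_CUBIC)
E
python3 - <<'E'
from h import *
st()
im,d,P,K,T=cam('side'); a1=cv2.resize(im[180:300,300:450],None,fx=2.6,fy=2.6,interpolation=2)
im,d,P,K,T=cam('wrist'); b=cv2.resize(im[120:300,150:500],None,fx=1.15,fy=1.15)
o=np.zeros((312,390+b.shape[1],3),np.uint8);o[:,:390]=a1;o[:b.shape[0],390:]=b;save(o,'p3.png')
E
```

```text
{'clock': 11.15, 'position': [0.5746, -0.2594, 0.19], 'ee_rot': [-3.1376, -0.1097, -0.0013], 'force': [0.1947, -0.9801, -1.7965], 'width': 0.1936, 'joints': [-0.1498, 0.6388, 0.7697, 1.7187, -0.5187, 0.9993, -0.6899]}
```

View pics/p3.png

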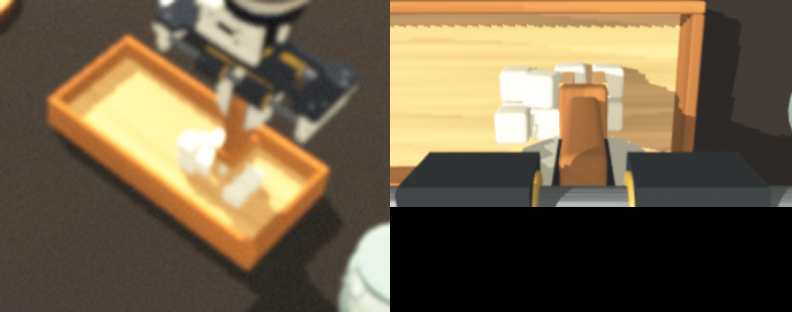

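The front top row has fallen flat ahead, and the second row rides on behind the rake's front (wrist crop ~(540,90)). Continuing the skim.

>>> {"fn": "carry_out", "kwargs": {
  "plan": [
    [-0.02,0.3,0.03,0,0],
    [-0.04,0.6,0.03,0,0],
    [-0.06,0.9,0.03,0,0],
    [-0.08,1.2,0.05,0,0],
    [-0.11,1.5,0.05,0,0],
    [-0.13,1.8,0.05,0,0],
    [-0.15,2.1,0.05,0,0],
    [-0.17,2.4,0.05,0,0],
    [-0.19,2.7,0.05,0,0],
    [-0.21,3.0,0.05,0,0],
    [-0.22,3.2,0.05,0,0],
    [-0.22,3.2,0.05,0,0]
  ]
}}

```text
clock: 12.45
position: [0.5724, -0.2276, 0.1906]
ee_rot: [-3.138, -0.11, -0.001]
force: [0.5, -0.1, -2.1]
width: 0.192
```

Run:
```python
from h import *
st()
im,d,P,K,T=cam('side'); a1=cv2.resize(im[180:300,300:450],None,fx=2.6,fy=2.6,interpolation=2)
im,d,P,K,T=cam('wrist'); b=cv2.resize(im[120:300,150:500],None,fx=1.15,fy=1.15)
o=np.zeros((312,390+b.shape[1],3),np.uint8);o[:,:390]=a1;o[:b.shape[0],390:]=b;save(o,'p4.png')
```

```text
{'clock': 12.45, 'position': [0.5724, -0.2276, 0.1906], 'ee_rot': [-3.1377, -0.1097, -0.0013], 'force': [0.4816, -0.1295, -2.0551], 'width': 0.1922, 'joints': [-0.2118, 0.6177, 0.7778, 1.7568, -0.5134, 0.9817, -0.7325]}
```

View pics/p4.png

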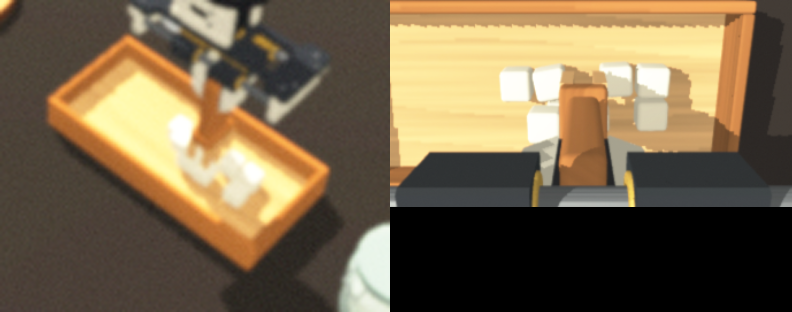

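Looks mostly flat now. I lift, go back behind, and check heights.

>>> {"fn": "carry_out", "kwargs": {
  "plan": [
    [0,0,1,0,0],
    [0,0,2.5,0,0],
    [0,0,4,0,0],
    [0,-2,4,0,0],
    [0,-4,4,0,0],
    [0.2,-6,4,0,0],
    [0.5,-7.7,4,0,0],
    [0.5,-7.7,4,0,0],
    [0.5,-7.7,4,0,0]
  ]
}}

```text
clock: 13.45
position: [0.5774, -0.3051, 0.2316]
ee_rot: [-3.138, -0.108, -0.003]
force: [0.6, 0.2, -1.4]
width: 0.193
```

```bash
cat >> h.py <<'E'
def look(f,zz=.034):
    o=[]
    for n in('wrist','side'):
        im,d,P,K,T=cam(n); w=warp(im,K,T,zz)
        for Y in(-45,45): cv2.line(w,(int((145-Y)*2.6),0),(int((145-Y)*2.6),363),(255,0,0),1)
        o.append(cv2.resize(w,None,fx=.82,fy=.82))
        D=P[...,:2]-C; tx=D@ax*1000; ty=D@ay*1000; z=P[...,2]*1000
        m=(abs(tx)<56)&(abs(ty)<131)&(z>28)&(z<70)&(im.min(-1)>130)
        h=np.zeros((112,262),np.uint8); hz=np.zeros((112,262))
        np.maximum.at(hz,(np.clip(56-tx[m],0,111).astype(int),np.clip(131-ty[m],0,261).astype(int)),z[m])
        print(n,'n>28:',m.sum(),'n>42:',(z[m]>42).sum(), 'z pct',np.percentile(z[m],[5,50,95,99]).round(1))
    save(np.vstack(o),f)
E
python3 - <<'E'
from h import *
st(); look('p5.png')
E
```

```text
{'clock': 13.45, 'position': [0.5774, -0.3051, 0.2316], 'ee_rot': [-3.1382, -0.1082, -0.0027], 'force': [0.6096, 0.2107, -1.3587], 'width': 0.1926, 'joints': [-0.0829, 0.6305, 0.7917, 1.6172, -0.492, 1.1027, -0.6621]}
wrist n>28: 4415 n>42: 0 z pct [30.8 34.3 36.6 37.4]
side n>28: 425 n>42: 0 z pct [29.4 33.6 37.7 38.8]
```

View pics/p5.png

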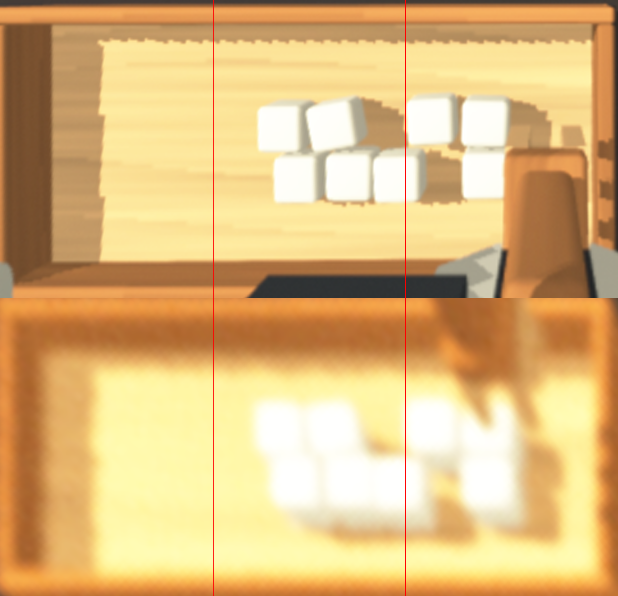

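All eight are in one layer. The upper row lies at u=282, 337, 431, 485 and the lower row at u=298, 350, 398, 483, with the end-third line at u=405 and the far-third line at u=213. Pushing only the lower row (tray x≈-12) with the tines on the board, from behind to the far third, gives about 2/3/3.

>>> {"fn": "carry_out", "kwargs": {
  "plan": [
    [-1,-0.07,0,0,0],
    [-2.25,-0.15,0,0,0],
    [-2.25,-0.15,-1.5,0,0],
    [-2.25,-0.15,-3.5,0,0],
    [-2.25,-0.15,-5.2,0,0],
    [-2.25,-0.15,-6.0,0,0],
    [-2.25,-0.15,-6.4,0,0],
    [-2.25,-0.15,-6.55,0,0],
    [-2.25,-0.15,-6.65,0,0],
    [-2.25,-0.15,-6.7,0,0],
    [-2.25,-0.15,-6.7,0,0],
    [-2.25,-0.15,-6.7,0,0]
  ]
}}

```text
clock: 14.75
position: [0.5554, -0.3056, 0.1646]
ee_rot: [-3.138, -0.111, -0.003]
force: [0.3, -1.3, 1.4]
width: 0.194
```

>>> {"fn": "carry_out", "kwargs": {
  "plan": [
    [0,0,-0.01,0,0],
    [0,0,-0.01,0,0],
    [-0.05,0.25,-0.01,0,0],
    [-0.07,0.5,0,0,0],
    [-0.1,0.75,0,0,0],
    [-0.12,1.0,0,0,0],
    [-0.14,1.25,0.01,0,0],
    [-0.15,1.5,0.01,0,0],
    [-0.17,1.75,0.02,0,0],
    [-0.19,2.0,0.02,0,0],
    [-0.2,2.25,0.025,0,0],
    [-0.22,2.5,0.03,0,0]
  ]
}}

```text
clock: 15.95
position: [0.5532, -0.2805, 0.165]
ee_rot: [-3.138, -0.111, -0.004]
force: [1.0, -1.9, 1.8]
width: 0.195
```

>>> {"fn": "carry_out", "kwargs": {
  "plan": [
    [-0.02,0.25,0,0,0],
    [-0.04,0.5,0.005,0,0],
    [-0.06,0.75,0.01,0,0],
    [-0.08,1.0,0.013,0,0],
    [-0.1,1.25,0.017,0,0],
    [-0.12,1.5,0.02,0,0],
    [-0.14,1.75,0.024,0,0],
    [-0.16,2.0,0.028,0,0],
    [-0.18,2.25,0.03,0,0],
    [-0.2,2.5,0.035,0,0],
    [-0.22,2.75,0.04,0,0],
    [-0.24,3.0,0.045,0,0]
  ]
}}

```text
clock: 17.15
position: [0.5508, -0.2503, 0.1654]
ee_rot: [-3.138, -0.111, -0.004]
force: [-0.4, -1.5, 1.1]
width: 0.197
```

>>> {"fn": "carry_out", "kwargs": {
  "plan": [
    [-0.02,0.25,0,0,0],
    [-0.04,0.5,0,0,0],
    [-0.06,0.75,0.005,0,0],
    [-0.08,1.0,0.008,0,0],
    [-0.1,1.25,0.012,0,0],
    [-0.12,1.5,0.015,0,0],
    [-0.14,1.75,0.018,0,0],
    [-0.16,2.0,0.02,0,0],
    [-0.18,2.25,0.025,0,0],
    [-0.2,2.5,0.03,0,0],
    [-0.22,2.75,0.034,0,0],
    [-0.24,3.0,0.038,0,0]
  ]
}}

```text
clock: 18.35
position: [0.5484, -0.2201, 0.1658]
ee_rot: [-3.138, -0.111, -0.004]
force: [0.4, -2.8, 3.1]
width: 0.195
```

>>> {"fn": "carry_out", "kwargs": {
  "plan": [
    [-0.02,0.25,0.003,0,0],
    [-0.04,0.5,0.007,0,0],
    [-0.06,0.75,0.01,0,0],
    [-0.08,1.0,0.015,0,0],
    [-0.1,1.25,0.02,0,0],
    [-0.12,1.5,0.023,0,0],
    [-0.14,1.75,0.027,0,0],
    [-0.16,2.0,0.03,0,0],
    [-0.18,2.25,0.034,0,0],
    [-0.2,2.5,0.038,0,0],
    [-0.22,2.75,0.043,0,0],
    [-0.24,3.0,0.047,0,0],
    [-0.26,3.25,0.05,0,0],
    [-0.28,3.5,0.055,0,0],
    [-0.3,3.8,0.06,0,0],
    [-0.3,3.8,0.06,0,0],
    [-0.3,3.8,0.06,0,0]
  ]
}}

```text
clock: 20.05
position: [0.5454, -0.1815, 0.1663]
ee_rot: [-3.137, -0.111, -0.003]
force: [0.5, -0.1, 3.3]
width: 0.192
```

Run:
```python
from h import *
st(); look('p6.png')
```

```text
{'clock': 20.05, 'position': [0.5454, -0.1815, 0.1663], 'ee_rot': [-3.137, -0.1113, -0.0032], 'force': [0.4884, -0.1013, 3.2684], 'width': 0.1922, 'joints': [-0.2956, 0.5886, 0.7751, 1.8845, -0.5306, 0.8847, -0.7562]}
wrist n>28: 7426 n>42: 11 z pct [31.3 34.8 37.2 38.1]
side n>28: 368 n>42: 11 z pct [29.5 34.3 39.  58.6]
```

View pics/p6.png

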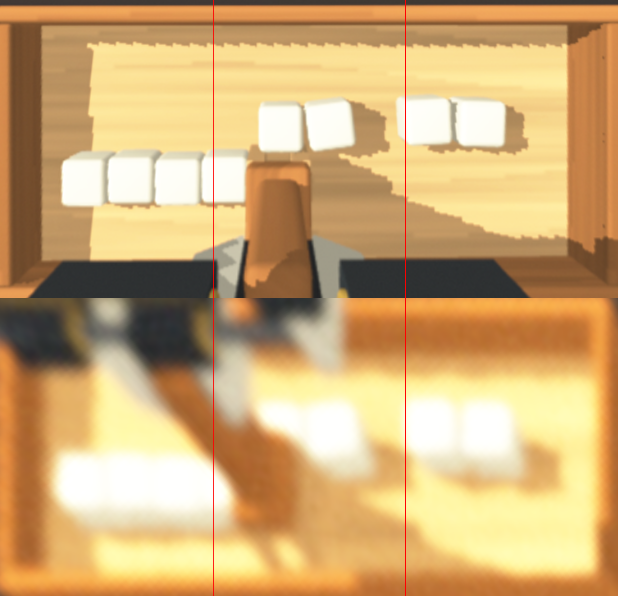

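Counts: far third y≈105, 83, 61; middle 39, 13, -10; end third -54, -80. All lie flat, nothing above about 38 mm. Lift out and return to the slice.

>>> {"fn": "carry_out", "kwargs": {
  "plan": [
    [0,0,0.5,0,0],
    [0,0,2,0,0],
    [0,0,4.5,0,0],
    [0,0,7,0,0],
    [0,0,9,0,0],
    [0.1,2,10,0,0],
    [0.2,5,10,0,0],
    [0.3,9,10,0,0],
    [0.4,13,10,0,0],
    [0.5,17,10,0,0],
    [0.5,21,10,0,0],
    [0.6,25,10,0,0],
    [0.6,29,10,0,0],
    [0.7,32,10,0,0],
    [0.8,34.2,10,0,0],
    [0.8,35,10,0,0],
    [0.8,35,10,0,0],
    [0.8,35,10,0,0]
  ]
}}

```text
clock: 21.95
position: [0.5534, 0.1667, 0.2667]
ee_rot: [-3.138, -0.108, -0.003]
force: [-1.0, -0.4, -1.4]
width: 0.194
```

Run:
```python
from h import *
st()
im,d,P,K,T=cam('wrist'); save(im,'w7.png')
m=(P[...,2]>.012)&(P[...,2]<.024)&(im[...,0]>150)&(np.hypot(P[...,0]-.554,P[...,1]-.1725)<.075)
print(m.sum(),cv2.minEnclosingCircle((P[m][:,:2]*1000).astype(np.float32)),cv2.minAreaRect((P[m][:,:2]*1000).astype(np.float32)))
```

```text
{'clock': 21.95, 'position': [0.5534, 0.1667, 0.2667], 'ee_rot': [-3.1377, -0.1084, -0.0035], 'force': [-0.9509, -0.3743, -1.4141], 'width': 0.1939, 'joints': [-0.9866, 0.4812, 0.8781, 1.775, -0.4176, 1.0804, -1.4649]}
8785 ((551.8627319335938, 171.84555053710938), 64.28763580322266) ((554.5681762695312, 172.28433227539062), (122.55799865722656, 127.19564819335938), 7.7603936195373535)
```

View pics/w7.png

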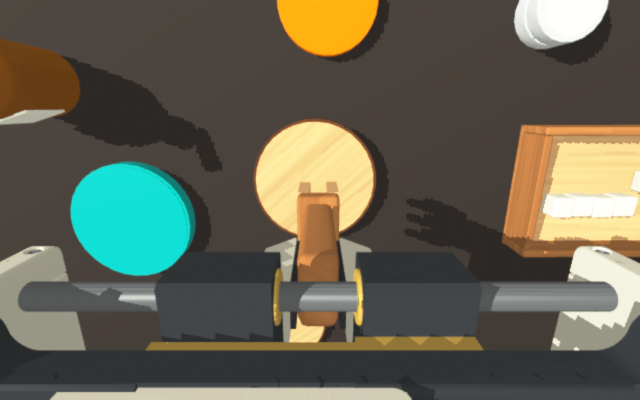

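The rake is above the slice (slice at (315,180); centre 554,172 mm confirmed). Lowering.

>>> {"fn": "carry_out", "kwargs": {
  "plan": [
    [0.05,0.5,-1,0,0],
    [0.05,0.5,-3,0,0],
    [0.05,0.5,-5,0,0],
    [0.05,0.5,-7,0,0],
    [0.05,0.5,-8.5,0,0],
    [0.05,0.5,-9.2,0,0],
    [0.05,0.5,-9.45,0,0],
    [0.05,0.5,-9.55,0,0],
    [0.05,0.5,-9.6,0,0],
    [0.05,0.5,-9.6,0,0],
    [0.05,0.5,-9.6,0,0]
  ]
}}

```text
clock: 23.1
position: [0.5542, 0.1715, 0.1712]
ee_rot: [-3.137, -0.107, -0.005]
force: [-0.4, 0.2, -1.8]
width: 0.195
```

>>> {"fn": "carry_out", "kwargs": {
  "plan": [
    [0,0,-0.04,0,0],
    [0,0,-0.04,0,0],
    [0,0,-0.04,0,0]
  ]
}}

```text
clock: 23.4
position: [0.5542, 0.1716, 0.1709]
ee_rot: [-3.137, -0.108, -0.005]
force: [-0.2, -0.1, -1.3]
width: 0.194
```

>>> {"fn": "carry_out", "kwargs": {
  "plan": [
    [0,0,-0.06,0,0],
    [0,0,-0.06,0,0],
    [0,0,-0.06,0,0]
  ]
}}

```text
clock: 23.7
position: [0.5543, 0.1716, 0.1705]
ee_rot: [-3.137, -0.107, -0.005]
force: [-0.9, -0.6, 3.2]
width: 0.195
```

Feet are on the slice (about 5 N). Opening gently, then rising.

>>> {"fn": "carry_out", "kwargs": {
  "plan": [
    [0,0,0.02,0,2.2],
    [0,0,0.02,0,2.6],
    [0,0,0.02,0,3],
    [0,0,0.02,0,4],
    [0,0,0.02,0,5],
    [0,0,0.02,0,6],
    [0,0,0.02,0,7],
    [0,0,0.02,0,8],
    [0,0,0.02,0,8],
    [0,0,0.02,0,8]
  ]
}}

```text
clock: 24.7
position: [0.5543, 0.1716, 0.1707]
ee_rot: [-3.137, -0.107, -0.005]
force: [-0.4, -0.7, 0.6]
width: 0.854
```

>>> {"fn": "carry_out", "kwargs": {
  "plan": [
    [0,0,0.5,0,8],
    [0,0,2,0,8],
    [0,0,4,0,8],
    [0,0,6,0,8],
    [0,0,9,0,8],
    [0,0,12,0,8],
    [0,3,14,0,8],
    [-2,7,14,0,8],
    [-5,11,14,0,8],
    [-8,15,14,0,8],
    [-11,18,14,0,8],
    [-12,19,14,0,8],
    [-12,19,14,0,8],
    [-12,19,14,0,8]
  ]
}}

```text
clock: 26.1
position: [0.4351, 0.3606, 0.3116]
ee_rot: [-3.137, -0.106, -0.007]
force: [0.0, -1.0, 0.0]
width: 0.876
```

Run:
```python
from h import *
st()
im,d,P,K,T=cam('side'); imt,_,Pt,_,_=cam('top')
for n,Q in(('side',P),('top',Pt)):
    for lo,hi in((.13,.16),(.05,.065)):
        m=(Q[...,2]>lo)&(Q[...,2]<hi)&(np.hypot(Q[...,0]-.554,Q[...,1]-.171)<.06)
        if m.sum()>5: print(n,lo,m.sum(),Q[m].mean(0).round(4),np.median(Q[m][:,2]).round(4))
    D=Q[...,:2]-C; tx=D@ax*1000; ty=D@ay*1000; z=Q[...,2]*1000
    I=im if n=='side' else imt
    m=(abs(tx)<56)&(abs(ty)<131)&(z>28)&(I.min(-1)>150); print('pieces z pct',np.percentile(z[m],[50,95,100]).round(1))
save(np.hstack([cv2.resize(im[130:300,230:470],(480,340),interpolation=2),cv2.resize(imt[140:250,230:430],(320,176),interpolation=2).repeat(2,0)[:340]]),'p8.png')
```

```text
{'clock': 26.1, 'position': [0.4351, 0.3606, 0.3116], 'ee_rot': [-3.1368, -0.1062, -0.0071], 'force': [0.0103, -1.0108, 0.0363], 'width': 0.8764, 'joints': [-1.4377, 0.4139, 0.9227, 1.7486, -0.3588, 1.153, -1.9119]}
side 0.13 63 [0.5496 0.1675 0.1378] 0.1379
side 0.05 65 [0.547  0.1632 0.0586] 0.0587
pieces z pct [34.5 38.5 41.1]
top 0.13 61 [0.554  0.1715 0.1384] 0.1381
top 0.05 33 [0.5473 0.1655 0.0595] 0.0609
pieces z pct [34.7 41.7 46.6]
```

View pics/p8.png

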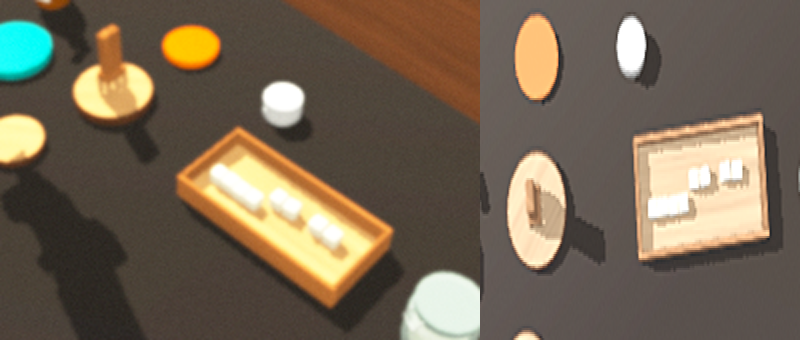

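The rake stands upright on its slice (side crop (112,80)), the pieces lie in one layer in groups of 4, 2 and 2 along the tray, and the bystanders are in place. Handing in.

```bash
python3 -c "
from cell import arm
print(arm.sign_off(), arm.observe()['clock'])"
```

```text
the job is handed in; nothing more can be done
the job is handed in; nothing more can be done
```

The job is handed in after about 26 s of the 67 s allowed, and my last checks found nothing wrong; no verdict was reported.

**What I did:**
- I gripped the rake across its handle and felt for the board behind the heap. It was light contact, about 7.4 N at the highest reading, and the heap end is the low end.
- I then lifted the rake and skimmed the top layer forward with the tines clear of the board, so that all eight pieces lay flat. That stroke differs from drawing on the floor board the whole way.
- With the tines back on the board (about 3–5 N), I drew one row of four slowly from behind the heap into the far third.
- Finally I stood the rake back on its slice and let go.

**What the last checks showed:**
- **Pieces:** all eight are in a single layer. Their positions along the tray, read before the rake was lifted out, are about -80 and -54 (end third), -10, 13 and 39 (middle) and 61, 83 and 105 mm (far third). That is 2, 3 and 3 per third. The piece at 39 mm is only 6 mm inside its third boundary.
- **Rake:** it looks upright in the picture and stands within a few mm of the slice's centre. The gripper is clear of it.
- **Bystanders:** the tins and jar look unmoved in the last picture. The bottle is mostly outside that crop, but the arm never came near it.

**Disagreements:**
- The side and top cameras differ by about 4–6 mm on the rake's position.
- The top camera's depth gave a few pixels up to 46.6 mm over the pieces, against about 41 mm from the side camera. I took these as depth noise at edges, since no picture shows a stacked piece.

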